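# Put the stick feeder's drive into reverse past its lockout

## Task

A stick has jammed in the feeder, so put its drive into reverse. On the lever that carries a winged locking collar, lift the collar, push the lever sideways past the block in its gate, and feel for the notch behind the block, leaving the lever with the collar dropped fully home in that notch. Leave the plain speed lever and everything else on the bench as they are.

Things in the scene. Friction and masses are not known exactly. Their poses are not given: they have to be found in the camera images.
- reverser: grey cast unit on a dark foot plate (150 x 180 mm), 42 mm high, fixed; carries the winged lever between two curved steel gate cheeks; a pulley at its back reaches x = 102 mm. May stand left or right. Origin: middle of its underside; x away from the robot's side, y the way the lever is pushed, z up. Cheeks: x = +-16 to 22 mm, 77 mm either way in y, up to 86 mm from the hinge axis
- rev_hinge (a point): point on the lever's hinge axis, on the lever's centre line, 50 mm above the reverser's origin; the hinge axis is the reverser's x axis. Between the cheeks sits a dark gate insert, curved about this axis, top 86 mm from it: first the block (12 mm wide), then a notch, then a long shoulder as high as the block up to the end of the swing. Notch: 6 mm wider than the collar's foot
- rev_lever (a joint): swing, rad: 0 = leaning 0.65 to the reverser's -y side (stop), 0.65 = upright, 1.3 = leaning 0.65 to +y (stop). Starts at 0 to 0.1. The insert is clamped in a different place each time: with the collar down the block stops the lever somewhere at 0.14 to 0.40, and the notch's middle lies 0.54 further on (0.68 to 0.94; play +-0.04). Friction (about 2 N at the collar) holds the lever where it is left
- rev_collar (a joint): lift of the collar along the lever, m: 0 = fully down, 0.018 = upper stop. A spring presses it down (3 N at the bottom, 5 N at the top, and its weight of about 1 N). The collar's foot clears block and shoulder when lifted more than 0.012; let down on top of them it rests at about 0.010, slides along them and snaps down by itself over the notch
- rev_wing (a point): centre of the collar's aluminium wing bar (90 mm in y, 16 in x, 12 in z), on the lever's centre line, 146 mm from the hinge axis when down; z up along the lever, y along the bar. Below it a round sleeve 26 mm across to 55 mm below this point, then a 26 mm square foot to 70 mm below. Above it a 16 mm stem and a fixed black knob, 26 mm across, 172 to 194 mm from the hinge axis
- speeder: a second control unit like the reverser, with a plain lever without collar or insert; leave it alone. Origin: middle of its underside
- speed_knob (a point): centre of the black knob (26 mm across) on the plain speed lever, 142 mm from that lever's hinge (50 mm above the bench); must not be moved
- bundle: bystander: bundle of brown sticks, 190 x 48 x 36 mm, dark band; leave it in place
- wrench: bystander: steel wrench; leave it in place
- brush: bystander: hand brush; leave it in place
- stone: bystander: grey sharpening stone, 150 x 50 x 25 mm; leave it in place
- oil: bystander: dark steel oil can, 60 mm across, 100 mm high; leave it in place
- blank: bystander: dark wooden square blank, 190 x 18 x 18 mm; leave it in place

How it is judged:
On the way, in this order (a step that is already met when the one before it is completed fails the run):
1. the collar is lifted clear while the lever is still before the block (value of joint rev_collar above 0.011 m and value of joint rev_lever below 0.42 rad), for 0.05 s.
2. the lever is pushed past the block (value of joint rev_lever above 0.55 rad), for 0.05 s.
At the end, for the whole second after the job is handed in: The reverser lever stands beyond the block (swing above 0.55 rad), at rest (below 0.05 rad/s), with the collar down in the notch (lift below 4 mm) (value of joint rev_lever above 0.55 rad and value of joint rev_collar below 0.004 m and velocity of joint rev_lever between -0.05 and 0.05 rad/s); the robot touches nothing.
It fails at once if the plain speed lever's knob is moved more than 20 mm (distance of speed_knob from where it was at the start of the episode above 0.02 m).
It fails at once if anything loose on the bench is shifted more than 30 mm (distance of any of bundle, wrench, brush, stone, oil, blank from where it was at the start of the episode above 0.03 m).
It also fails if it takes over 35 s, if anything falls off the work surface, if the arm or the gripper's body presses on something with over 40 N, if the wrist force passes 120 N, or if a joint passes its speed limit or range.

## Robot

A 7-joint arm with a two-finger parallel gripper is mounted at the origin on the work surface. World frame = base frame: x ahead of the robot, y to its left, z up, the work surface at z = 0. Lengths are in m, angles in rad, forces in N, time in s.
With the tool pointing down it reaches from about 0.4 to 0.85 m from the base axis. Payload 4.5 kg.
Tool frame: the origin (TCP) lies midway between the tips of the shut fingers; the grasp point (between the pads) lies 19 mm behind it (r.grip_depth is the distance from the TCP to the grasp point, in m); z points along the fingers, y is the direction in which the jaws open and shut (so a half turn about z gives the same grasp; the last joint's range is limited). The gripper opens to 85 mm and grips with 20 to 120 N. Pads are 22 mm wide; open, the fingers measure 114 mm over their backs; the gripper's body (76 mm by 85 mm) begins 54 mm behind the grasp point. The pads swing forward as they close: fully open they stand 13 mm farther back than shut.
Start: joints at [1.141, 0.689, -0.195, 1.565, 0.157, 0.902, -0.215], TCP at [0.28, -0.559, 0.231] pointing down, gripper open.
Joint ranges: [-3.01, 3.01], [-0.46, 2.08], [-1.47, 1.51], [0.13, 2.56], [-1, 4.14], [0.04, 2.09], [-2.66, 2.66]. Speed limits (rad/s): [2.57, 2.57, 3.14, 3.14, 3.14, 3.14, 3.14].

## Interface

Orientations are given as a unit quaternion [x, y, z, w].
In Python, from bench import r gives the robot as it stands. Calls block until the motion is done:
- r.move_pose(position, orientation): joint-space move of the TCP to a pose.
- r.move_linear(position, attitude=None, velocity=0.15, max_force=None): straight line of the TCP; attitude=None keeps the orientation; velocity is the mean speed in m/s. With max_force (N) it stops when the force on the tool has changed by that much, and returns True; else False.
- r.move_j(angles): joint-space move.
- r.command_gripper(opening): finger opening in m; the grip force is fixed at half the most; returns when the fingers have stopped.
- r.wait(seconds).
- r.ik(position, orientation): joint angles nearest the present ones, or None.
- r.camera(name): name is "scene" or "top" or "wrist"; returns the picture (480x640x3 uint8, red, green, blue); there is no depth.
- r.get_calibration(name): a dict with "intrinsics" (3x3 intrinsics, pixels), "world_to_cam" (4x4, takes a point from world to camera coordinates); the wrist camera has in their place "T_tool_cam" (4x4, takes a point from camera to tool coordinates, whose origin is the TCP and whose axes are the flange's). Camera axes: x right, y down, z forward; pixel columns grow to the right and rows downward; lengths in m; the calibration is good to about 2 mm. A picture is of the moment at which its call begins: read the wrist's pose just before it. get_calibration takes no time and is no camera call.
A pose or a line that the arm cannot do raises r.Unreachable and nothing moves.
- r.finish_job(): hands the job in, once; it reports no verdict.
Readings, each from a call of its own:
- r.current_t(): time.
- r.current_joints(): joint angles.
- r.current_joint_vel(): joint speeds.
- r.current_tau(): joint torques, N m.
- r.current_tool_pos(): TCP position.
- r.current_eef_rot(): TCP orientation.
- r.current_force(): force on the tool from outside, world axes, zero at the start.
- r.current_ft_torque(): the same for the moment, N m.
- r.current_gripper_width(): finger opening in m.
Only numpy, scipy, OpenCV 4.12 (cv2) and the standard library are available. Lean on these libraries where they do the work, as an engineer would, in place of code of your own. Each camera call takes 0.05 s, during which the arm holds its last target.

## Working session

There is one attempt and no reset: what is moved stays moved. The work goes in short steps, each a Python script; the robot and the scene stay as the last script left them, time stands still between calls to the robot, and variables do not carry over. Pictures are saved under pics/ and viewed, and the job is handed in when it is done.

```bash
ls; mkdir -p pics; python3 - <<'E'
from bench import r
import cv2
for n in ("scene","top","wrist"):
    cv2.imwrite(f"pics/{n}0.png",r.camera(n)[:,:,::-1])
    print(n,r.get_calibration(n))
print(r.current_tool_pos(),r.current_eef_rot(),r.current_t())
E
```

```text
pics
scene {'intrinsics': array([[546.24590349,   0.        , 314.24742426],
       [  0.        , 546.24590349, 238.85676727],
       [  0.        ,   0.        ,   1.        ]]), 'world_to_cam': array([[ 0.88736666,  0.46095698, -0.00995303, -0.50426667],
       [ 0.37281648, -0.73005803, -0.57273305, -0.14300376],
       [-0.27127159,  0.50451356, -0.81968152,  1.34106929],
       [ 0.        ,  0.        ,  0.        ,  1.        ]])}
top {'intrinsics': array([[601.36841686,   0.        , 317.54852809],
       [  0.        , 601.36841686, 229.7180215 ],
       [  0.        ,   0.        ,   1.        ]]), 'world_to_cam': array([[ 0.01073644, -0.99988847, -0.01038184, -0.01232179],
       [-0.99125939, -0.00927738, -0.13160072,  0.54992227],
       [ 0.13148973,  0.01170402, -0.99124844,  1.42253873],
       [ 0.        ,  0.        ,  0.        ,  1.        ]])}
wrist {'intrinsics': array([[376.64652275,   0.        , 315.61650832],
       [  0.        , 376.64652275, 240.71864604],
       [  0.        ,   0.        ,   1.        ]]), 'T_tool_cam': array([[-1.62344331e-03, -9.55553411e-01, -2.94813572e-01,
         7.47153024e-02],
       [ 9.99998666e-01, -1.60441792e-03, -3.06411008e-04,
        -8.74933809e-04],
       [-1.80212094e-04, -2.94813676e-01,  9.55554741e-01,
        -1.42951581e-01],
       [ 0.00000000e+00,  0.00000000e+00,  0.00000000e+00,
         1.00000000e+00]])}
[ 0.27931652 -0.55856148  0.23065221] [ 9.73227464e-01  2.29842968e-01 -2.24461094e-04 -6.80408197e-04] 0.15
```

View pics/scene0.png

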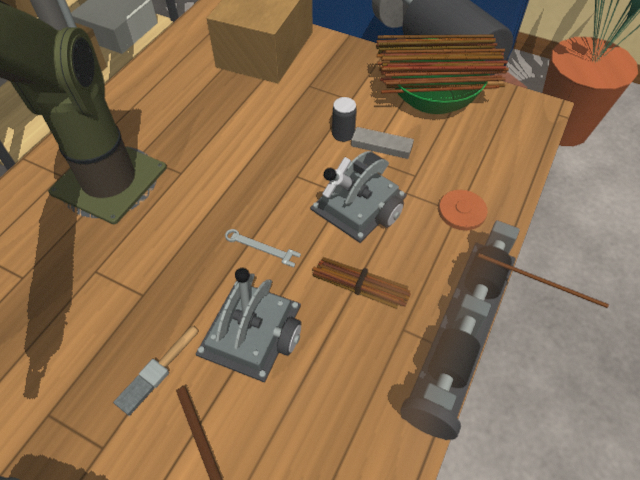

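View pics/top0.png

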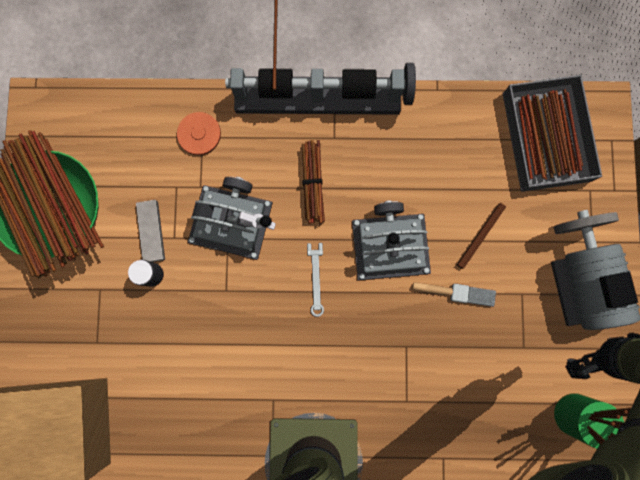

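The reverser is the left unit, at about (230,220) in top and (358,195) in scene. Its lever leans right in the top view. I'll zoom in on it.

```bash
python3 - <<'E'
import cv2
a=cv2.imread("pics/top0.png")[165:270,175:290]
b=cv2.imread("pics/scene0.png")[140:250,300:420]
cv2.imwrite("pics/tz.png",cv2.resize(a,None,fx=6,fy=5.7,interpolation=2)[:600,:800])
cv2.imwrite("pics/tz.png",cv2.resize(a,None,fx=5.5,fy=5.5,interpolation=2))
cv2.imwrite("pics/sz.png",cv2.resize(b,None,fx=5,fy=5,interpolation=2))
E
```

```text
(no output)
```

View pics/tz.png

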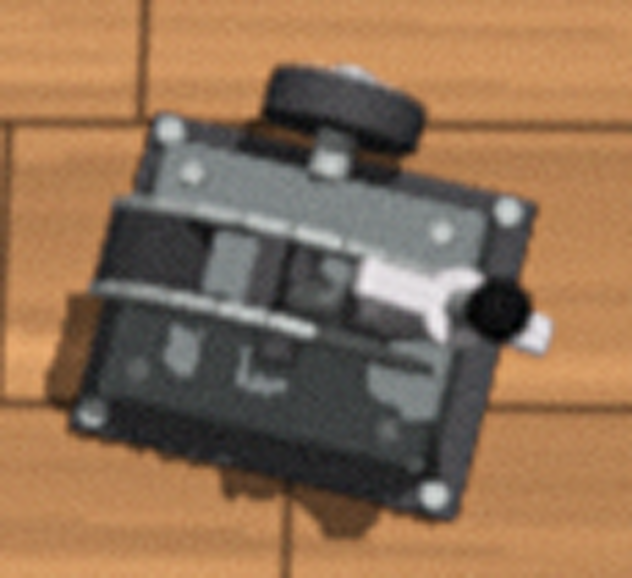

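View pics/sz.png

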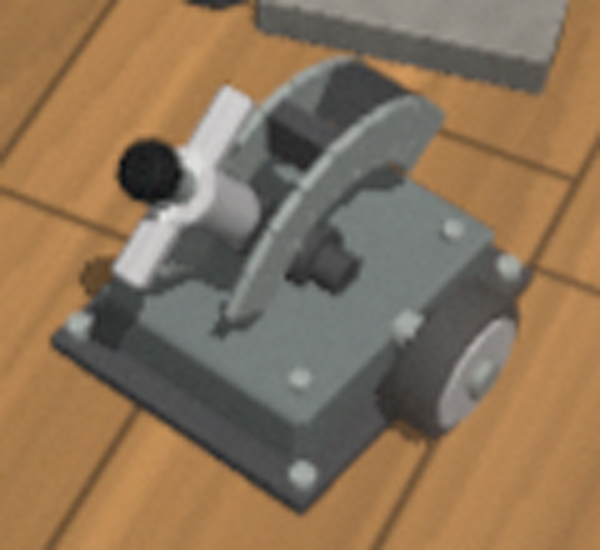

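```bash
cat > h.py <<'E'
import numpy as np
from bench import r
C={n:r.get_calibration(n) for n in("top","scene")}
def ray(n,p):
    K=C[n]["intrinsics"];T=C[n]["world_to_cam"];R=T[:3,:3]
    d=R.T@np.linalg.solve(K,[p[0],p[1],1]);return -R.T@T[:3,3],d/np.linalg.norm(d)
def plane(n,p,z):
    o,d=ray(n,p);return o+d*(z-o[2])/d[2]
def tri(p,q):
    o,d=ray("top",p);u,e=ray("scene",q)
    s=np.linalg.lstsq(np.c_[d,-e],u-o,rcond=None)[0]
    a,b=o+s[0]*d,u+s[1]*e;return (a+b)/2,np.linalg.norm(a-b)
tz=lambda x,y:(x/5.5+175-.4,y/5.5+165-.4)
sz=lambda x,y:(x/5+300-.4,y/5+140-.4)
E
python3 - <<'E'
from h import *
np.set_printoptions(precision=4,suppress=True)
# bolts: top TL,TR,BR,BL ; scene: 
print("boltTR",tri(tz(508,211),sz(301,470)))  # top right = far,-y -> scene front (bottom)
print("boltTL",tri(tz(170,130),sz(508,265)))
print("boltBR",tri(tz(434,495),sz(79,324)))
print("knob",tri(tz(498,307),sz(151,172)))
print("wing -y end",tri(tz(540,333),sz(130,270)))
B=[plane("top",tz(*p),0.016) for p in((170,130),(508,211),(434,495),(92,414))]
print(np.array(B),np.mean(B,0))
P=[plane("top",tz(*p),0.006) for p in((155,112),(538,205),(455,520),(70,432))]
print(np.array(P),np.mean(P,0))
for Q in(B,P):
    y=(Q[0]-Q[1]+Q[3]-Q[2]);x=(Q[0]-Q[3]+Q[1]-Q[2]);print(np.arctan2(-y[0],y[1]),np.arctan2(x[1],x[0]),np.linalg.norm(y)/2,np.linalg.norm(x)/2)
E
```

```text
boltTR (array([0.6189, 0.12  , 0.0201]), np.float64(0.003043201368971509))
boltTL (array([0.6553, 0.2739, 0.0173]), np.float64(0.003227864345779144))
boltBR (array([0.4912, 0.1507, 0.017 ]), np.float64(0.003746532943880416))
knob (array([0.549 , 0.1056, 0.1971]), np.float64(0.002602736888737049))
wing -y end (array([0.5459, 0.0934, 0.1478]), np.float64(0.003166181350202889))
[[0.6542 0.2733 0.016 ]
 [0.6184 0.1194 0.016 ]
 [0.4898 0.1496 0.016 ]
 [0.5246 0.3037 0.016 ]] [0.5717 0.2115 0.016 ]
[[0.6645 0.2824 0.006 ]
 [0.623  0.1069 0.006 ]
 [0.4795 0.1411 0.006 ]
 [0.5175 0.3155 0.006 ]] [0.5711 0.2115 0.006 ]
-0.22558488668102478 -0.23043291720816267 0.1579205851531918 0.13259604868147185
-0.22320187245137277 -0.22768273429013358 0.17942051396124847 0.14909661392401644
```

```bash
cat >> h.py <<'E'
yaw=-0.227;O=np.array([0.572,0.212,0.0]);
Rr=np.array([[np.cos(yaw),-np.sin(yaw),0],[np.sin(yaw),np.cos(yaw),0],[0,0,1]])
H=O+[0,0,.05]
loc=lambda p:Rr.T@(np.asarray(p)-H)
E
python3 - <<'E'
from h import *
np.set_printoptions(precision=4,suppress=True)
k=loc(tri(tz(498,307),sz(151,172))[0]);print("knob",k,np.hypot(k[1],k[2]),"swing",.65+np.arctan2(k[1],k[2]))
for b in (tri(tz(508,211),sz(301,470))[0],tri(tz(170,130),sz(508,265))[0],tri(tz(434,495),sz(79,324))[0]): print("bolt",loc(b))
def cyl(n,p,R=.086):
    o,d=ray(n,p);o=loc(o);d=Rr.T@d
    a=d[1]**2+d[2]**2;b=o[1]*d[1]+o[2]*d[2];c=o[1]**2+o[2]**2-R*R
    t=(-b-np.sqrt(b*b-a*c))/a;q=o+t*d;return q,.65+np.arctan2(q[1],q[2])
for x,y in((110,245),(205,255),(250,270),(288,275),(325,290)): print("top",x,cyl("top",tz(x,y)))
for x,y in((268,112),(300,130),(335,95),(385,65),(275,140),(310,155)): print("scene",x,y,cyl("scene",sz(x,y)))
E
```

```text
knob [ 0.0015 -0.1088  0.1471] 0.18299370938698734 swing 0.013178340110821307
bolt [ 0.0664 -0.0791 -0.0299]
bolt [ 0.0672  0.0791 -0.0327]
bolt [-0.065  -0.0779 -0.033 ]
top 110 (array([-0.0004,  0.0696,  0.0506]), np.float64(1.5923589175951602))
top 205 (array([0.0011, 0.022 , 0.0832]), np.float64(0.9081005020327282))
top 250 (array([-0.001 ,  0.0016,  0.086 ]), np.float64(0.6686848315930913))
top 288 (array([ 0.0008, -0.014 ,  0.0849]), np.float64(0.48670502319616965))
top 325 (array([-0.0012, -0.0297,  0.0807]), np.float64(0.2975334454568506))
scene 268 112 (array([-0.0151, -0.0057,  0.0858]), np.float64(0.5836617040523688))
scene 300 130 (array([ 0.002 , -0.0051,  0.0858]), np.float64(0.5901447185700176))
scene 335 95 (array([-0.0005,  0.0233,  0.0828]), np.float64(0.9245561699979368))
scene 385 65 (array([nan, nan, nan]), np.float64(nan))
scene 275 140 (array([-0.0034, -0.0157,  0.0846]), np.float64(0.46685476192301506))
scene 310 155 (array([ 0.0137, -0.0132,  0.085 ]), np.float64(0.4963769384055656))<stdin>:8: RuntimeWarning: invalid value encountered in sqrt
```

```bash
python3 - <<'E'
import cv2
a=cv2.imread("pics/top0.png")[190:245,180:255]
b=cv2.imread("pics/scene0.png")[145:205,335:395]
g=lambda i:cv2.convertScaleAbs(i,alpha=1.8,beta=10)
cv2.imwrite("pics/z2.png",cv2.hconcat([cv2.resize(g(a),(410,300),interpolation=0),cv2.resize(g(b),(300,300),interpolation=0)]))
E
```

```text
(no output)
```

View pics/z2.png

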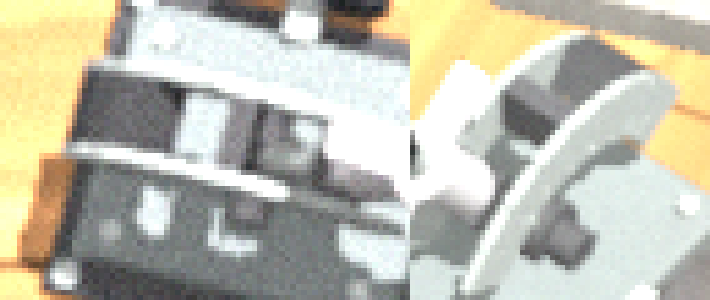

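```bash
cat >> h.py <<'E'
from scipy.spatial.transform import Rotation as Rot
OFF=.030
def pose(s,lift=0.,back=0.,flip=1,off=None,dx=0.,dep=.002):
    off=OFF if off is None else off
    a=s-.65;l=np.array([0,np.sin(a),np.cos(a)]);t=np.array([0,np.cos(a),-np.sin(a)])
    g=l*(.146+lift+back)+t*off+np.array([dx,0,0])
    z=-l;y=np.array([flip,0,0.]);x=np.cross(y,z)
    p=H+Rr@(g+z*(r.grip_depth+dep))
    return p,Rot.from_matrix(Rr@np.c_[x,y,z]).as_quat()
E
python3 - <<'E'
from h import *
np.set_printoptions(precision=3,suppress=True)
print(r.grip_depth)
for f in(1,-1):
  for off in(.03,-.03):
    for s,l,b in((.013,0,.1),(.013,0,0),(.013,.016,0),(.35,.016,0),(.7,.016,0),(.7,.016,.1)):
        print(f,off,s,b,r.ik(*pose(s,l,b,f,off)))
E
```

```text
0.0187
1 0.03 0.013 0.1 [ 0.576  0.727 -0.827  1.939 -0.214  0.473 -0.1  ]
1 0.03 0.013 0 [ 0.421  0.866 -0.775  1.98  -0.165  0.249 -0.153]
1 0.03 0.013 0 [ 0.446  0.843 -0.785  1.977 -0.17   0.282 -0.147]
1 0.03 0.35 0 [ 0.028  0.707 -0.503  1.818  0.135  0.518 -0.68 ]
1 0.03 0.7 0 [-0.34   0.767 -0.291  1.552  0.303  0.903 -0.979]
1 0.03 0.7 0.1 [-0.263  0.685 -0.459  1.421  0.348  1.152 -1.014]
1 -0.03 0.013 0.1 [ 0.666  0.793 -0.831  1.97  -0.165  0.449 -0.035]
1 -0.03 0.013 0 [ 0.514  0.934 -0.78   2.012 -0.099  0.221 -0.105]
1 -0.03 0.013 0 [ 0.539  0.91  -0.79   2.009 -0.109  0.255 -0.095]
1 -0.03 0.35 0 [ 0.138  0.716 -0.521  1.893  0.149  0.465 -0.602]
1 -0.03 0.7 0 [-0.25   0.721 -0.305  1.66   0.32   0.844 -0.933]
1 -0.03 0.7 0.1 [-0.18   0.627 -0.446  1.529  0.329  1.093 -0.942]
-1 0.03 0.013 0.1 [ 0.116  0.611 -0.051  1.962 -0.995  0.737 -2.476]
-1 0.03 0.013 0 [ 0.624  1.096 -1.271  1.971  1.031  0.513  1.849]
-1 0.03 0.013 0 [ 0.644  1.067 -1.27   1.968  0.953  0.513  1.919]
-1 0.03 0.35 0 [ 0.367  0.975 -1.259  1.802  0.972  0.888  1.71 ]
-1 0.03 0.7 0 [ 0.063  1.045 -1.256  1.529  1.015  1.372  1.605]
-1 0.03 0.7 0.1 [ 0.046  0.913 -1.254  1.403  0.87   1.479  1.718]
-1 -0.03 0.013 0.1 [ 0.298  0.674 -0.193  1.988 -0.932  0.66  -2.417]
-1 -0.03 0.013 0 [ 0.715  1.172 -1.272  2.003  1.101  0.529  1.888]
-1 -0.03 0.013 0 [ 0.735  1.142 -1.272  2.     1.026  0.528  1.955]
-1 -0.03 0.35 0 [ 0.474  0.987 -1.26   1.877  0.999  0.853  1.75 ]
-1 -0.03 0.7 0 [ 0.171  1.004 -1.256  1.637  1.     1.32   1.629]
-1 -0.03 0.7 0.1 [ 0.161  0.863 -1.254  1.511  0.837  1.421  1.759]
```

```bash
python3 - <<'E'
from h import *
import cv2
np.set_printoptions(precision=3,suppress=True)
p,q=pose(.013,0,.09)
w=np.array([.42,-.1,.40])
print(p,r.ik(w,q),r.ik(w,r.current_eef_rot()))
p1=r.current_tool_pos()+np.array([.0,0,.12]);print(r.ik(p1,r.current_eef_rot()))
r.move_pose(p1,r.current_eef_rot()); print(r.current_t())
r.move_pose(w,q); print(r.current_t())
r.move_pose(p,q); print(r.current_t(),r.current_force())
for n in("wrist","scene"): cv2.imwrite(f"pics/{n}1.png",r.camera(n)[:,:,::-1])
E
```

```text
[0.549 0.111 0.241] [ 1.157  0.47  -0.901  1.826 -0.309  1.083  0.231] [ 0.394  0.239 -0.346  1.826  0.089  1.093 -1.091]
[ 1.147  0.58  -0.208  1.394  0.123  1.182 -0.182]
0.7
2.4167
3.5417 [-0.08  -0.534 -0.701]
```

View pics/wrist1.png

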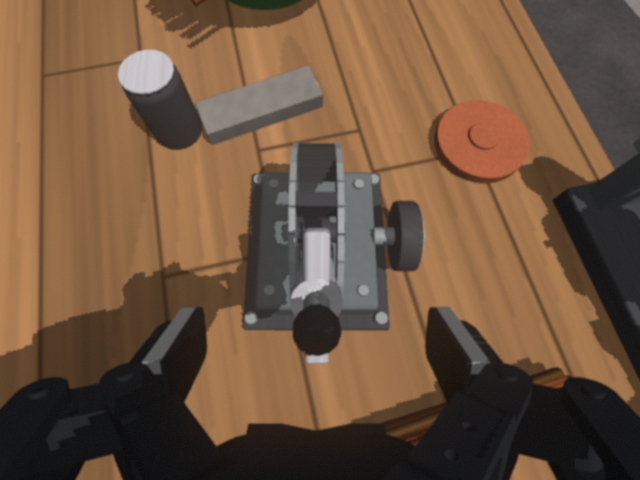

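View pics/scene1.png

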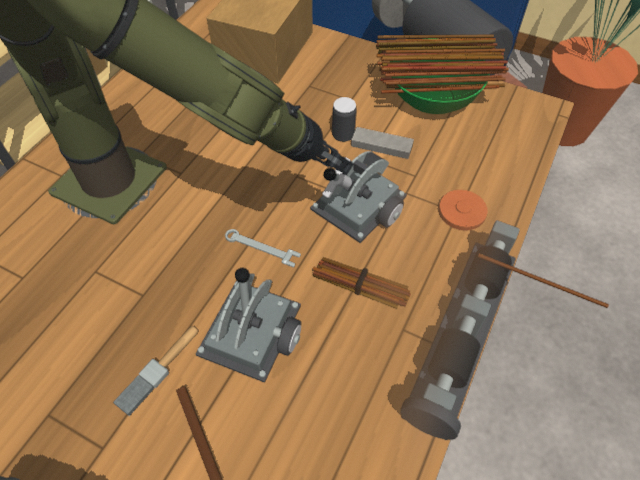

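The wing bar shows at column 317 with ends at rows 229 and 361. The fingers straddle it evenly at columns 205 and 428, so lateral alignment is good. Next I check the offset along the bar by projection.

```bash
python3 - <<'E'
from h import *
np.set_printoptions(precision=1,suppress=True)
c=r.get_calibration("wrist");T=c["T_tool_cam"]
R=Rot.from_quat(r.current_eef_rot()).as_matrix();p=r.current_tool_pos()
def pr(l):
    w=H+Rr@np.array(l);t=R.T@(w-p);k=T[:3,:3].T@(t-T[:3,3]);u=c["intrinsics"]@k;return u[:2]/u[2]
for s in(0,.013,.04,.08):
    a=s-.65;l=np.array([0,np.sin(a),np.cos(a)]);t=np.array([0,np.cos(a),-np.sin(a)])
    print(s,pr(l*.152+t*.045),pr(l*.152-t*.045),"knob top",pr(l*.194))
E
```

```text
0 [314.5 236.8] [315.1 369.8] knob top [315. 347.]
0.013 [314.5 233.2] [315.1 367.7] knob top [315.  342.7]
0.04 [314.5 225.7] [315.1 363.3] knob top [314.9 333.4]
0.08 [314.4 214.7] [315.1 356.4] knob top [314.9 319.1]
```

```bash
python3 - <<'E'
from h import *
import cv2
np.set_printoptions(precision=3,suppress=True)
p,q=pose(.03,0,0,dx=.001)
print(r.move_linear(p,q,velocity=.08,max_force=8),r.current_t(),r.current_force())
r.command_gripper(.0);print(r.current_gripper_width(),r.current_t(),r.current_force(),r.current_tool_pos()-p)
for n in("wrist","scene"): cv2.imwrite(f"pics/{n}2.png",r.camera(n)[:,:,::-1])
E
```

```text
False 4.925 [ 0.184  0.703 -0.148]
0.014633734279231888 5.5667 [ 0.698 -1.802  1.392] [ 0.001 -0.     0.   ]
```

View pics/wrist2.png

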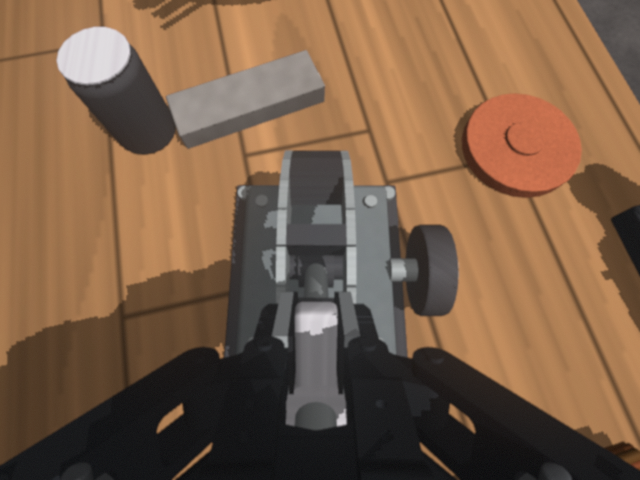

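The bar's +y wing is between the pads (width 14.6 mm). Now lift it.

```bash
python3 - <<'E'
from h import *
import cv2
np.set_printoptions(precision=3,suppress=True)
p,q=pose(.03,.0155,0,dx=.001)
print(r.move_linear(p,q,velocity=.04,max_force=30),r.current_t(),r.current_force(),r.current_tool_pos()-p,r.current_gripper_width())
r.wait(.1)
for n in("wrist","scene"): cv2.imwrite(f"pics/{n}3.png",r.camera(n)[:,:,::-1])
b=cv2.imread("pics/scene3.png")[130:250,290:420]
cv2.imwrite("pics/sz3.png",cv2.resize(b,None,fx=4,fy=4,interpolation=2))
E
```

```text
False 6.2 [ 4.167  1.565 -6.027] [ 0.    -0.001 -0.   ] 0.014643829201590262
```

View pics/wrist3.png

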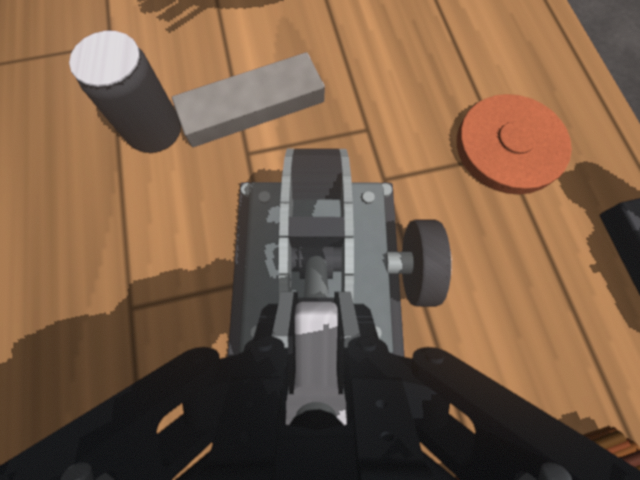

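View pics/sz3.png

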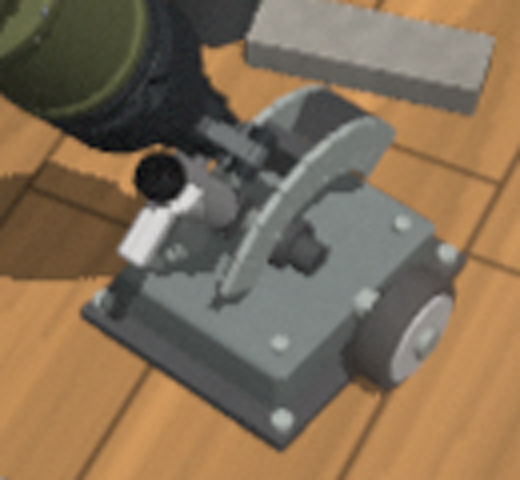

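The collar is up: the knob now sits close to the bar and the bar hasn't slipped in the pads. The spring load reads about 7 N. Now swing past the block.

```bash
python3 - <<'E'
from h import *
import cv2
np.set_printoptions(precision=3,suppress=True)
for s in np.linspace(.03,.70,8)[1:]:
    p,q=pose(s,.0155,0,dx=.001)
    hit=r.move_linear(p,q,velocity=.07,max_force=20)
    print(round(s,2),hit,r.current_t(),Rr.T@r.current_force(),r.current_gripper_width())
    if hit:break
for n in("wrist","scene"): cv2.imwrite(f"pics/{n}4.png",r.camera(n)[:,:,::-1])
b=cv2.imread("pics/scene4.png")[110:250,290:430]
cv2.imwrite("pics/sz4.png",cv2.resize(b,None,fx=4,fy=4,interpolation=2))
E
```

```text
0.13 False 6.75 [ 4.537  2.216 -5.31 ] 0.014918245686361426
0.22 False 7.1 [ 5.628  0.777 -4.849] 0.014596497080321806
0.32 False 7.45 [ 6.613  0.688 -4.632] 0.014875255788998211
0.41 False 7.8 [ 5.436 -0.037 -4.679] 0.014757262983810521
0.51 False 8.15 [ 5.623  0.164 -4.184] 0.014710504642317513
0.6 False 8.5 [ 6.271 -0.226 -5.458] 0.014576414772438984
0.7 False 8.85 [ 5.715 -0.508 -4.968] 0.014496385783144718
```

View pics/wrist4.png

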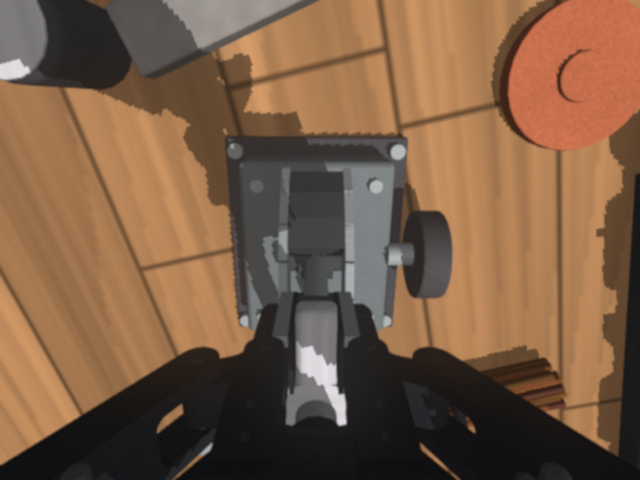

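View pics/sz4.png

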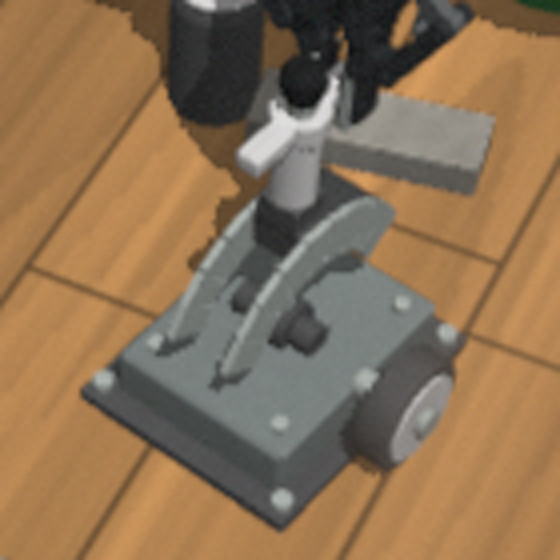

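Lever is at about 0.70, past the block. Release it so the foot rests or drops, back off along the lever and look.

```bash
python3 - <<'E'
from h import *
import cv2
np.set_printoptions(precision=3,suppress=True)
p,q=pose(.70,.008,0,dx=.001)
print(r.move_linear(p,q,velocity=.04,max_force=6),(Rr.T@(r.current_tool_pos()-p)),Rr.T@r.current_force())
r.command_gripper(.085)
p,q=pose(.70,.0,.09,dx=.001)
print(r.move_linear(p,q,velocity=.1,max_force=15),r.current_t(),Rr.T@r.current_force())
for n in("wrist","scene"): cv2.imwrite(f"pics/{n}5.png",r.camera(n)[:,:,::-1])
b=cv2.imread("pics/scene5.png")[110:250,290:430]
cv2.imwrite("pics/sz5.png",cv2.resize(b,None,fx=4,fy=4,interpolation=2))
E
```

```text
True [0.001 0.    0.004] [-1.333  0.923  5.793]
False 10.7667 [ 0.099 -0.441 -0.182]
```

View pics/wrist5.png

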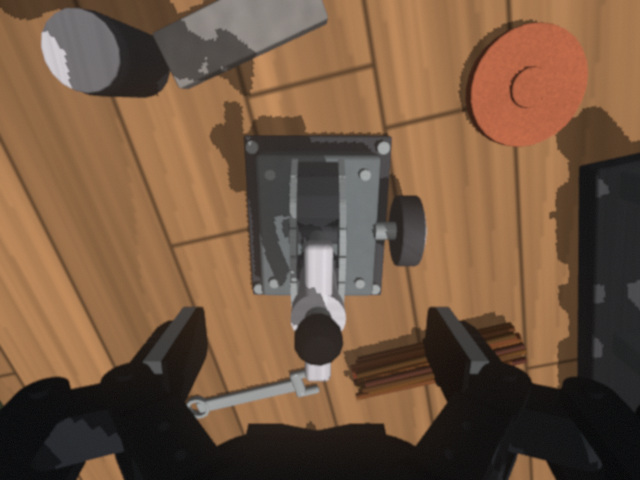

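View pics/sz5.png

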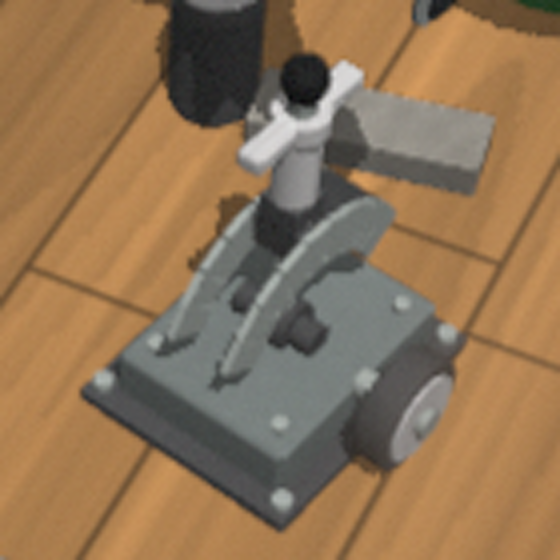

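The foot rests on the block: contact at about 12 mm, and the square foot shows above the cheeks. Next I close the fingers and push the knob toward +y slowly, feeling for the drop and the notch wall.

```bash
python3 - <<'E'
from h import *
import cv2
np.set_printoptions(precision=3,suppress=True)
B=.052
def P(s,b=B,off=-.026): return pose(s,0,b,off=off,dx=.001)
for s in(.56,.7,.9,1.0): assert r.ik(*P(s)) is not None
r.move_linear(*P(.56,.13,.03),velocity=.2)
r.command_gripper(0.)
r.move_linear(*P(.56,.13),velocity=.2)
print(r.move_linear(*P(.56),velocity=.12,max_force=8),r.current_t())
s=.56
while s<1.0:
    s+=.03
    hit=r.move_linear(*P(s),velocity=.035,max_force=8)
    f=Rr.T@r.current_force();print(round(s,2),hit,round(r.current_t(),2),f)
    if hit or f[1]<-10:break
    if r.current_t()>25:break
for n in("wrist","scene"): cv2.imwrite(f"pics/{n}6.png",r.camera(n)[:,:,::-1])
b=cv2.imread("pics/scene6.png")[110:250,290:430]
cv2.imwrite("pics/sz6.png",cv2.resize(b,None,fx=4,fy=4,interpolation=2))
E
```

```text
False 13.2917
0.59 False 13.59 [0.477 0.555 0.45 ]
0.62 False 13.89 [ 0.037 -0.405  0.198]
0.65 False 14.19 [0.168 0.539 0.203]
0.68 False 14.49 [ 0.533 -0.653  0.485]
0.71 False 14.79 [ 0.147 -0.672 -0.538]
0.74 False 15.09 [-0.305 -0.239  0.559]
0.77 False 15.39 [-0.416 -0.64   0.314]
0.8 False 15.69 [-0.187 -0.405 -0.337]
0.83 False 15.99 [ 0.057 -0.593 -0.703]
0.86 False 16.29 [ 0.247 -0.141  0.225]
0.89 False 16.59 [-0.419 -0.203 -0.204]
0.92 False 16.89 [ 0.138 -0.042  1.002]
0.95 False 17.19 [ 0.713 -0.665  0.014]
0.98 False 17.49 [ 1.146 -2.903  3.352]
1.01 False 17.79 [-0.431 -7.212  7.564]
```

View pics/sz6.png

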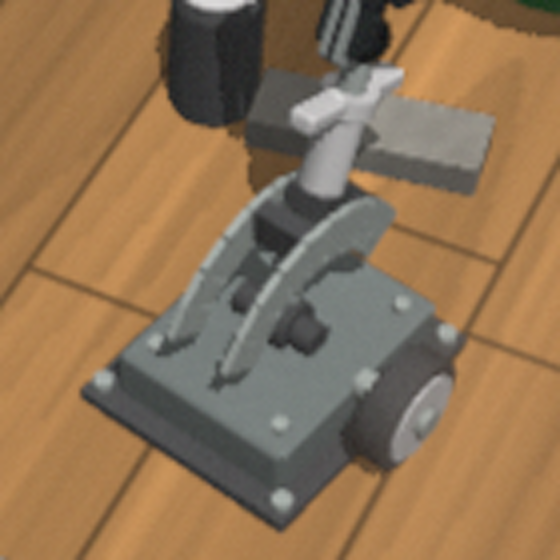

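```bash
python3 - <<'E'
import cv2
b=cv2.imread("pics/scene6.png")[80:180,330:430]
w=cv2.imread("pics/wrist6.png")
cv2.imwrite("pics/c6.png",cv2.hconcat([cv2.resize(b,(400,400),interpolation=2),cv2.resize(w,(533,400))[:,66:466]]))
E
```

```text
(no output)
```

View pics/c6.png

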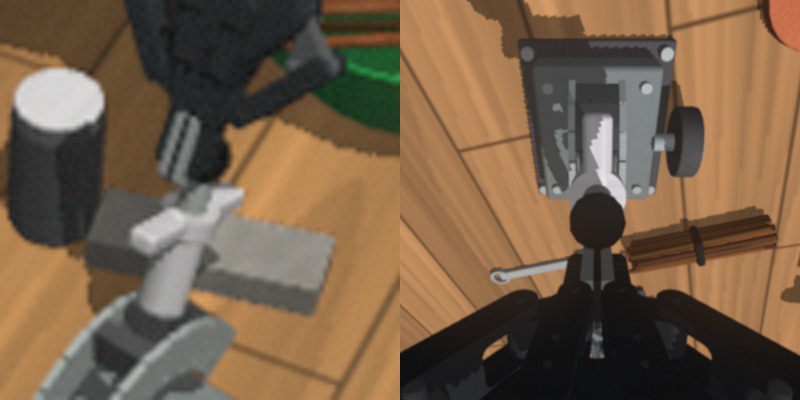

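The stem is visible between bar and knob, and wall force has built up. I'll back off and inspect.

```bash
python3 - <<'E'
from h import *
import cv2
np.set_printoptions(precision=3,suppress=True)
def P(s,b=.052,off=-.026): return pose(s,0,b,off=off,dx=.001)
r.move_linear(*P(.88,.052,-.035),velocity=.1)
r.move_linear(*P(.80,.16,-.035),velocity=.2)
print(r.current_t(),Rr.T@r.current_force())
for n in("wrist","scene","top"): cv2.imwrite(f"pics/{n}7.png",r.camera(n)[:,:,::-1])
b=cv2.imread("pics/scene7.png")[110:220,320:430]
w=cv2.imread("pics/wrist7.png")
cv2.imwrite("pics/c7.png",cv2.hconcat([cv2.resize(b,(400,400),interpolation=2),cv2.resize(w,(533,400))[:,66:466]]))
E
```

```text
19.05 [0.332 0.227 0.258]
```

View pics/c7.png

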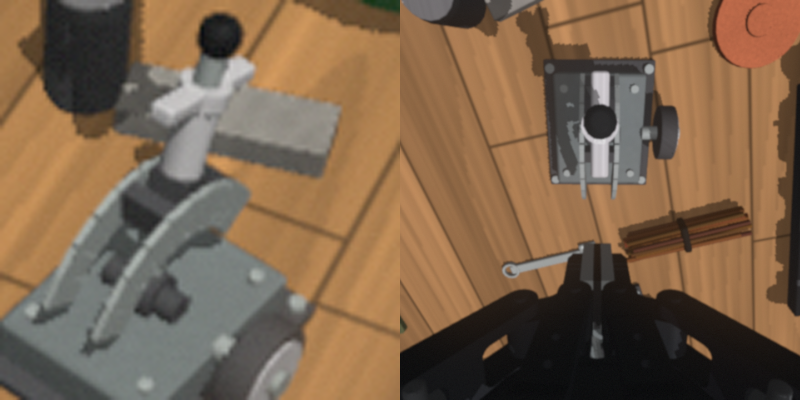

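```bash
python3 - <<'E'
from h import *
np.set_printoptions(precision=1,suppress=True)
K=C["scene"]["intrinsics"];T=C["scene"]["world_to_cam"]
def pr(l):
    w=H+Rr@np.array(l);u=K@(T[:3,:3]@w+T[:3,3]);return u[:2]/u[2]
print("obs knob 380.6,119.7  bar centre 376,134")
for s in(.8,.85,.9,.95,1.0):
    a=s-.65;l=np.array([0,np.sin(a),np.cos(a)])
    print(s,pr(l*.183),"down",pr(l*.149),"10mm",pr(l*.159),"18",pr(l*.167))
a=.0;l=np.array([0,0.05,1]);print("img5",pr(l*.183),pr(l*.149),pr(l*.159),"obs",(290+304/4,110+79/4),(290+302/4,110+117/4))
E
python3 - <<'E'
import cv2
b=cv2.imread("pics/top7.png")[165:270,175:290]
cv2.imwrite("pics/tz7.png",cv2.resize(b,None,fx=5.5,fy=5.5,interpolation=2))
E
```

```text
obs knob 380.6,119.7  bar centre 376,134
0.8 [371.3 124.3] down [368.6 137.6] 10mm [369.4 133.7] 18 [370.  130.6]
0.85 [373.9 122.5] down [370.7 136.1] 10mm [371.6 132.2] 18 [372.4 129. ]
0.9 [376.4 120.9] down [372.7 134.8] 10mm [373.8 130.8] 18 [374.6 127.5]
0.95 [378.9 119.5] down [374.7 133.6] 10mm [375.9 129.5] 18 [376.9 126.2]
1.0 [381.2 118.4] down [376.6 132.6] 10mm [377.9 128.5] 18 [379.  125.2]
img5 [365.9 128.3] [364.3 140.9] [364.8 137.3] obs (366.0, 129.75) (365.5, 139.25)
```

View pics/tz7.png

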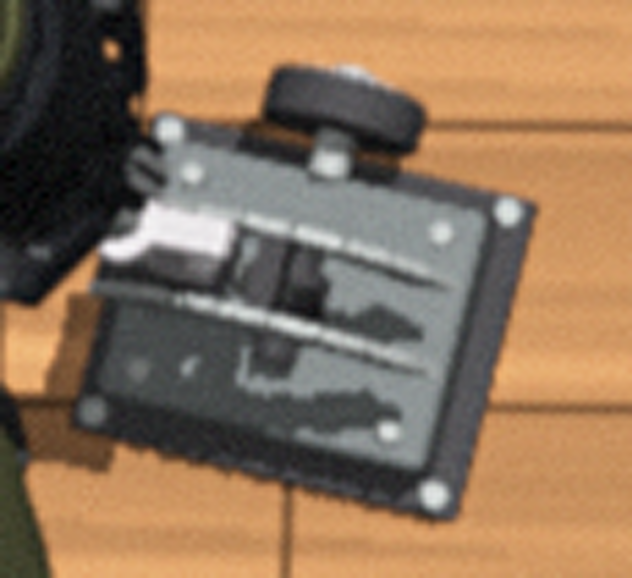

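```bash
python3 - <<'E'
from h import *
import cv2
np.set_printoptions(precision=1,suppress=True)
K=C["scene"]["intrinsics"];T=C["scene"]["world_to_cam"]
def pr(l):
    w=H+Rr@np.array(l);u=K@(T[:3,:3]@w+T[:3,3]);return u[:2]/u[2]
for n,roi in(("scene5",(345,120,390,155)),("scene7",(360,108,395,148))):
    im=cv2.imread(f"pics/{n}.png").astype(int);x0,y0,x1,y1=roi
    g=im[y0:y1,x0:x1]
    k=np.argwhere(g.max(2)<45); kc,_,=[k.mean(0)[::-1]+(x0,y0),0]
    w=cv2.inRange(g.astype(np.uint8),(165,165,165),(255,255,255))
    c=max(cv2.findContours(w,0,1)[0],key=cv2.contourArea)
    rect=cv2.minAreaRect(c);print(n,"knob",kc,len(k),"bar",np.array(rect[0])+(x0,y0),rect[1],rect[2])
    pts=c[:,0]+(x0,y0);print(" left end",pts[pts[:,0].argmin()],"right end",pts[pts[:,0].argmax()])
for s in(.68,.93,.98):
    a=s-.65;l=np.array([0,np.sin(a),np.cos(a)]);t=np.array([0,np.cos(a),-np.sin(a)])
    for L in(0,.005,.01): print(s,L,"ends",pr(l*(.148+L)-t*.045),pr(l*(.148+L)+t*.045),"knob",pr(l*.183))
E
```

```text
scene5 knob [356.6 128.1] 248 bar [364.8 137.7] (11.726680755615234, 36.031700134277344) 58.392494201660156
 left end [350 147] right end [380 128]
scene7 knob [379.8 119.6] 102 bar [375.6 133.2] (10.524696350097656, 28.679794311523438) 74.74488067626953
 left end [362 138] right end [389 128]
0.68 0 ends [350.  153.8] [376.4 130.8] knob [364.8 129.4]
0.68 0.005 ends [350.1 152. ] [376.6 129. ] knob [364.8 129.4]
0.68 0.01 ends [350.3 150.2] [376.9 127.2] knob [364.8 129.4]
0.93 0 ends [361.6 141.5] [385.4 127.8] knob [377.9 120.1]
0.93 0.005 ends [362.2 139.5] [386.  125.8] knob [377.9 120.1]
0.93 0.01 ends [362.7 137.4] [386.6 123.8] knob [377.9 120.1]
0.98 0 ends [363.9 139.5] [386.9 127.7] knob [380.3 118.8]
0.98 0.005 ends [364.5 137.4] [387.6 125.7] knob [380.3 118.8]
0.98 0.01 ends [365.2 135.3] [388.2 123.6] knob [380.3 118.8]
```

```bash
python3 - <<'E'
from h import *
print(r.current_force(),r.current_t())
r.finish_job()
E
```

```text
[-0.39333728 -0.24429097 -0.06783547] 19.2
the job is handed in; nothing more can be done
```

I put the drive into reverse: the lever is past the block and the pictures show the collar down in the notch. I handed the job in at 19.2 s of 35 s; no verdict comes back.

**What I did:** I gripped the collar by the wing on the lever's +y side, lifted it about 15.5 mm at the start position and swung the lever to about 0.70 rad. I let go there, and the foot rested on the block about 10 mm up. Then I pushed the knob with closed fingers until I felt the far wall of the notch at about 7 N, and backed off.

**Last checks:**
- **Collar height:** in the scene camera the knob-to-wing gap was about 14 px, and fully down predicts 13.9. Resting on the block it had been 8–9.5 px.
- **Contact:** the force on the tool was about 0, with the arm about 0.1 m clear of the lever.
- **Bench:** I never worked near the speed lever or the loose items. I did not measure their positions again at the end.

**What disagreed:**
- **Swing angle:** the lever reads about 0.93–0.98 rad. I had estimated the middle of the notch at about 0.86 from the first pictures, so either that estimate or the final reading is off by a few hundredths.
- **Drop not felt:** no snap or friction stood out from sensor noise during the push. The evidence that the collar dropped is the wall contact and the pictures.

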